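Clip the lamp on and index the carriage

ROBOT

A 7-joint arm with a two-finger parallel gripper is mounted at the origin on the work surface. World frame = base frame: x ahead of the robot, y to its left, z up, the work surface at z = 0. Lengths are in m, angles in rad, forces in N, time in s.
With the tool pointing down it reaches from about 0.35 to 0.9 m from the base axis. Payload 8.1 kg.
Tool frame: the origin (TCP) lies at the centre of the arm's flange, where the gripper is bolted on; the fingertips stand 178 mm ahead of it and the grasp point (between the pads) lies 159 mm ahead of it; z points along the fingers, y is the line along which they close (so a half turn about z gives the same grasp; the last joint's range is limited). The gripper opens to 92 mm and grips with 3 to 60 N. Pads are 19 mm wide; open, the fingers measure 130 mm over their backs; the gripper's body (75 mm by 190 mm) begins 47 mm behind the grasp point.
Start: joints at [1.173, 0.434, 0.025, 1.573, -0.012, 1.134, -0.075], TCP at [0.182, -0.598, 0.405] pointing down, gripper open.
Joint ranges: [-2.62, 2.62], [-0.44, 2.09], [-1.27, 1.32], [0.08, 2.57], [-1.32, 4.46], [0.12, 2], [-2.74, 2.74]. Speed limits (rad/s): [2.22, 2.22, 3.01, 3.01, 3.14, 3.14, 3.14].

INTERFACE

Orientations are given as a rotation vector (axis times angle).
In Python, from cell import arm gives the robot as it stands. The module is installed in compiled form; this text tells all that it offers.
- The arm moves only by the shell command python3 -m inch 'ROWS' [FORCE]. ROWS is text: rows parted by semicolons, each of 5 numbers parted by spaces: the shift along the tool's x, y, z in m, then the turn about the tool's z in rad, then the finger opening in m, from 0 to 0.0918. In form: x y z roll fingers; .... A call has 1 to 5 rows; each row is the pose to reach, as a shift and turn from the pose commanded when the call began, along the tool's axes at that moment; what a row does not reach only later rows make up. A row lasts 1/10 s, in which the tool goes at most 50 mm and 8.59 degrees, less where a joint would pass 70% of its speed; a pose out of reach is approached as far as the arm can. A call with a gripper value outside its range is refused whole. The fingers move at their own pace and stop on an object; FORCE is the grip in N (left out, the last holds). Time passes only in rows, so rows that repeat a pose let the fingers close. It gives the time, the measured TCP pose, the force, the opening and the grip force at its end, in the units of the state.
- arm.observe(): the state, without advancing time (a new reading comes with each control period).
- arm.get_image(name): name is "side" or "top" or "wrist"; returns the picture (420x560x3 uint8, red, green, blue); there is no depth.
- arm.get_calibration(name): a dict with "intrinsics" (3x3 intrinsics, pixels), "pose" (4x4, takes a point from camera to world coordinates). Camera axes: x right, y up, looking along -z (the intrinsics and any distortion apply to the point x, -y, -z); pixel columns grow to the right and rows downward; lengths in m; the calibration is good to about 2 mm. A picture is of the moment at which its call begins: read the wrist's pose just before it. get_calibration takes no time and is no camera call; for the wrist camera it gives the pose at the moment of the call.
- arm.sign_off(): hands the job in; it is judged then, once.
Trained networks look in the newest picture that a camera, given by its name, has taken for a name from the list of things; names that differ only in an ending like _2 or _b are one class to them, and where a whole thing is asked for, a point or a joint stands for the part that bears it (a point fixed in the world has none). Each returns a list of dicts, best first, with "conf" (0 to 1); they miss things now and then, are a little off and sometimes report something else, mostly with a low value. They report only what shows in the picture. A call takes as long as a camera call. They do not tell look-alikes from the thing itself.
- arm.look_for(camera, query): "point" ([row, column] in pixels, amid what is visible of it).
- arm.silhouettes(camera, query): "region" (420x560 bool, what is visible of it) and "point" ([row, column] in pixels, amid what is visible of it).
- arm.place_of(camera, query): "point" ([row, column] in pixels: a listed point, or the origin of a listed thing).
The state is a dict: "clock": time; "joints": joint angles; "dq": joint speeds; "joint_efforts": joint torques, N m; "position": TCP position; "ee_rot": TCP orientation; "force": force on the tool from outside, world axes, zero at the start; "ft_torque": the same for the moment, N m; "width": opening from 0.0 (shut) to 1.0 (fully open); "gripper_force": force on a finger pad.
Only numpy, scipy, OpenCV 4.12 (cv2) and the standard library are available. Lean on these libraries where they do the work, as an engineer would, in place of code of your own. Each camera call takes 0.05 s, during which the arm holds its last target. There are 200 camera calls.

TASK

Take the orange sprung clip lamp off its wooden rack by squeezing its handles, and clip it over the upper edge of the upright steel plate on the blue carriage. Then take the carriage by its black knob and slide it along the rail until you feel its ball drop into the notch at the brass collar (tick lines in line), without running past it. Finish while still gripping the knob and holding the carriage still in the notch, and leave the stand, screwdriver, slat and jar where they are.

Things in the scene. Friction and masses are not known exactly. Their poses are not given: they have to be found in the camera images.
- rail: Fixed slide rail on the bench: wooden foot 70 wide x 320 long x 18 mm, aluminium track on top up to 30 mm. Origin: centre of its underside, on the bench. Its y axis runs along the rail, its x axis across it, away from the robot; z up.
- carriage (a joint): Position of the blue carriage along the rail, m: 0 at the stop at the rail's -y end, grows along the rail's +y to 0.2 at the other stop. It slides against about 1.2 N of friction. The carriage always starts on the -y side of the notch, 60 mm or more short of it. A sprung ball under it drops 2 mm into the 10 mm wide notch: within 5 mm of the notch's middle it pulls the carriage in, and it takes about 6 N more to push it out again.
- tick (a point): White tick line on top of the carriage (block 60 across x 70 along the rail, top 53.5 mm above the bench), on the robot's side; it marks the carriage's middle along the rail and so the ball.
- notch (a point): Red tick line on top of the brass collar (30 mm long along the rail, 38 mm high on the robot's side, 30 mm on the far side), the collar being fixed beside the rail at a place that varies. It marks the middle of the notch: the ball is home when tick and notch agree along the rail. Axes as the rail's.
- knob: Black round knob standing on the middle of the carriage: 26 mm diameter, 40 mm tall, 53.5 to 93.5 mm above the bench. Origin: middle of its foot. Grasped from above.
- knob_grip (a point): Middle of the knob, 24 mm above its foot (77.5 mm above the bench): the height to grip.
- edge_plate: Upright steel plate fixed to the carriage, at the end of a 12 mm thick blue arm that reaches across the rail to +x. Origin: middle of its lower edge, 52 mm below the upper edge.
- plate_edge (a point): Middle of the upper edge of the steel plate on the carriage's arm: plate 5 mm thick, 60 mm long, running along the rail (along this point's y); the edge is 88.5 mm above the bench and 105 mm from the knob's axis on the rail's +x side. 38 mm of the plate stand clear above the arm. x is across the plate.
- clip: Orange sprung clip with a small black lamp (18 mm diameter, 26 mm long, on the +x side, 12 to 30 mm under the pivot), 85 g. Origin: the pivot pin. y along the pin and along the edge it is clipped on, z up towards the handles, x across. 24 mm wide along y. The jaws reach 34 mm below the pivot with rubber faces from 18 to 34 mm below it, upright and 5 mm apart when on a 5 mm plate; an edge can go in up to 4 mm from the pivot's axis, but as stored it lies 12 mm below the pivot.
- clip_grip (a point): Point midway between the clip's two handles, 32 mm above the pivot: the place to squeeze, closing along the clip's x. The handles end 52 mm above the pivot. Here they are 33 mm apart outside when clipped on a plate and 22 mm when fully squeezed against their stop, which takes about 10 N; the faces are then upright, the jaws are about 16 mm apart, and they spring shut on release with about 7 N.
- clip_mouth (a point): Point midway between the rubber jaw faces, 26 mm below the pivot.
- rack: Fixed wooden block 60 x 90 x 22 mm with an upright 5 mm steel plate 60 mm long along its y axis, upper edge 75 mm above the bench, on which the clip is stored, the edge 12 mm below its pivot. Origin: centre of its underside.
- stand: Bystander: slotted wooden post, 30 mm square, on a round reddish wooden disc 140 mm across, 34 mm thick; 196 mm tall, standing beyond the rail. Origin: centre of its underside.
- screwdriver: Bystander: red-handled screwdriver, 190 mm long, lying on the bench.
- slat: Bystander: slotted wooden slat, 250 x 34 x 8 mm, lying on the bench.
- jar: Bystander: small clear jar with a metal lid, 64 mm across, 70 mm tall. Origin: centre of its underside.
Things that resemble listed ones, but are neither listed nor needed, are in the scene too. There is more than one size of the clip; the one meant has the size given above.

How it is judged:
On the way, in this order (a step that is already met when the one before it is completed fails the run):
1. the clip sits on the carriage's plate, let go (x of clip_mouth in the frame of plate_edge between -0.006 and 0.006 m and y of clip_mouth in the frame of plate_edge between -0.03 and 0.03 m and z of clip_mouth in the frame of plate_edge below -0.005 m and angle between clip's own z axis and vertical below 0.3 rad and contact force between clip and edge_plate above 3 N and contact force between the fingers and clip below 0.3 N), for 0.2 s.
2. the carriage's ball is in the notch, the knob gripped, the clip still on the plate (y of tick in the frame of notch between -0.002 and 0.002 m and contact force between the fingers and knob above 3 N and x of clip_mouth in the frame of plate_edge between -0.006 and 0.006 m and y of clip_mouth in the frame of plate_edge between -0.03 and 0.03 m and z of clip_mouth in the frame of plate_edge below -0.005 m and angle between clip's own z axis and vertical below 0.3 rad and contact force between clip and edge_plate above 3 N), for 0.2 s.
At the end, for the whole second after the job is handed in: Carriage at rest, tick within 2 mm of the notch; fingers gripping the knob with over 3 N; clip clamped on the carriage's plate by over 3 N, jaw middle 5 mm or more below the edge and within 30 mm of the plate's middle, tilt under 0.3 rad, not touched by the fingers (all of step 2 and velocity of joint carriage between -0.005 and 0.005 m/s and contact force between the fingers and clip below 0.3 N); the arm keeps its last pose, push and grip.
It fails at once if the carriage runs more than 15 mm past the notch (y of tick in the frame of notch above 0.015 m).
It fails at once if the clip lamp is dropped (height (world z) of clip_grip below 0.06 m).
It fails at once if a bystander is shoved more than 25 mm or the stand tipped (distance of any of stand, screwdriver, slat, jar from where it was at the start of the episode above 0.025 m or angle between stand's own z axis and vertical above 0.3 rad).
It also fails if it takes over 51 s, if anything falls off the work surface, if the arm or the gripper's body presses on something with over 40 N, if the wrist force passes 120 N, or if a joint passes its speed limit or range.

## Working session

There is one attempt and no reset: what is moved stays moved. The work goes in short steps, Python scripts to look and compute and a shell command to move; the robot and the scene stay as the last step left them, time stands still between calls to the robot, and variables do not carry over. Pictures are saved under pics/ and viewed, at most 14 in all, crops included, and the job is handed in when it is done.

```bash
mkdir -p pics; cat > h.py <<'E'
import numpy as np, cv2
from scipy.spatial.transform import Rotation as R
from cell import arm
def save(c,n):
    im=arm.get_image(c); cv2.imwrite(f'pics/{n}.png',im[:,:,::-1]); return im
def ray(c,p):
    k=arm.get_calibration(c);K=np.array(k['intrinsics']);T=np.array(k['pose'])
    d=np.linalg.solve(K,[p[1],p[0],1.]);d=T[:3,:3]@(d*[1,-1,-1]);return T[:3,3],d/np.linalg.norm(d)
def atz(c,p,z):
    o,d=ray(c,p);return o+d*(z-o[2])/d[2]
def tri(rs):
    A=sum(np.eye(3)-np.outer(d,d) for o,d in rs);b=sum((np.eye(3)-np.outer(d,d))@o for o,d in rs);return np.linalg.solve(A,b)
def proj(c,X):
    k=arm.get_calibration(c);K=np.array(k['intrinsics']);T=np.array(k['pose'])
    q=T[:3,:3].T@(np.array(X)-T[:3,3]);q=K@(q*[1,-1,-1]);return q[1]/q[2],q[0]/q[2]
E
python3 - <<'E'
from h import *
np.set_printoptions(precision=4,suppress=True)
s=arm.observe();print(s['clock'],s['position'],s['ee_rot'],R.from_rotvec(s['ee_rot']).as_matrix())
a=save('side','s0');b=save('top','t0')
for c in('side','top'):
    print(c,np.array(arm.get_calibration(c)['pose'])[:3,3])
    for q in('clip','clip_grip','clip_mouth','rack','knob_grip','tick','notch','plate_edge'):
        print(q,[(np.round(d['point'],1),round(d['conf'],2)) for d in arm.place_of(c,q)[:4]])
print(arm.observe()['clock'])
E
```

```text
0.0 [ 0.1815 -0.5978  0.4039] [-3.1061 -0.461   0.0006] [[ 0.9569  0.2905 -0.0006]
 [ 0.2905 -0.9569  0.0014]
 [-0.0002 -0.0015 -1.    ]]
side [ 0.3831 -0.6477  0.6981]
clip [(array([383.5, 358.7]), 0.97), (array([367.2, 279. ]), 0.89), (array([302.6, 328. ]), 0.85)]
clip_grip [(array([291. , 335.4]), 0.85), (array([388.4, 376.4]), 0.79), (array([367.7, 293.8]), 0.65), (array([222.8, 231.3]), 0.32)]
clip_mouth [(array([368.4, 266.4]), 0.93), (array([292.7, 390.4]), 0.72), (array([308.8, 331.4]), 0.69), (array([384.5, 350. ]), 0.57)]
rack [(array([322.3, 326.9]), 0.94)]
knob_grip [(array([216.9, 240. ]), 0.76), (array([298.3, 328.9]), 0.23)]
tick [(array([228.6, 226. ]), 0.94)]
notch [(array([191.7, 223.7]), 0.58)]
plate_edge [(array([212.3, 280.2]), 0.58), (array([289.6, 333.4]), 0.48)]
top [ 0.3569 -0.0038  1.4657]
clip [(array([193.5, 365.5]), 0.65), (array([192.2, 396.9]), 0.63), (array([233.3, 378.9]), 0.48)]
clip_grip [(array([229.4, 379.1]), 0.67), (array([186.8, 401. ]), 0.62), (array([193.5, 364.7]), 0.47)]
clip_mouth [(array([196.7, 396.4]), 0.59), (array([195.6, 357.5]), 0.55), (array([241.9, 375.2]), 0.55), (array([202.5, 283.3]), 0.23)]
rack [(array([198.7, 354. ]), 0.67)]
knob_grip [(array([237.8, 276.1]), 0.62)]
tick [(array([244.2, 271.7]), 0.76)]
notch [(array([244.8, 227.8]), 0.78)]
plate_edge [(array([202.8, 282.7]), 0.42)]
0.9
```

View pics/t0.png

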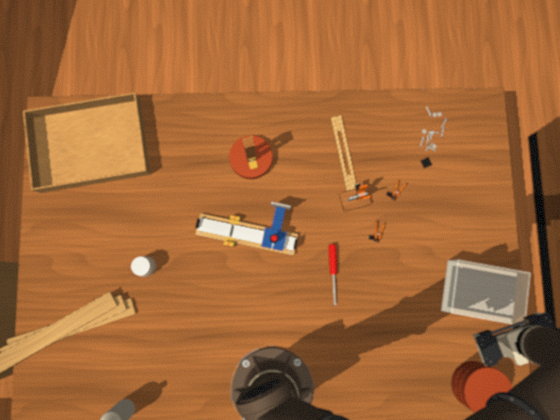

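View pics/s0.png

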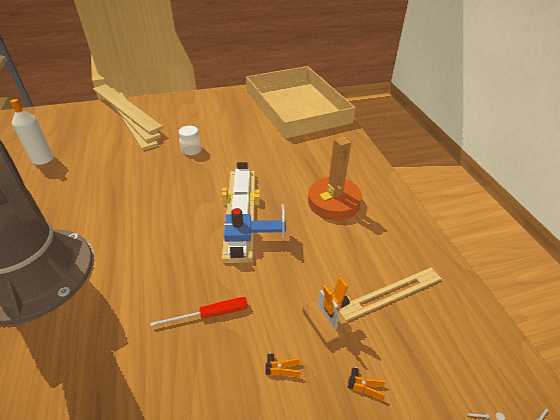

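The pictures show three clips. The one at side (303,330) / top (193,363) stands on the wooden rack. The ones at side (367,280) and side (384,360) are smaller and lie on the bench. The first is stored on the rack plate as described, so I'll confirm it in an enlarged crop and triangulate it.

```bash
python3 - <<'E'
from h import *
np.set_printoptions(precision=4,suppress=True)
im=cv2.imread('pics/s0.png')[255:420,250:420];cv2.imwrite('pics/c0.png',cv2.resize(im,None,fx=3.5,fy=3.5,interpolation=2))
t=lambda a,b:tri([ray('side',a),ray('top',b)])
print('clip',t((302.6,328),(193.5,362)),'grip',t((291,335.4),(188,364)))
print('top at z',atz('top',(188,364),.119),'side',atz('side',(291,335.4),.119))
print('knob',t((216.9,240),(237.8,276.1)),atz('side',(216.9,240),.0775),atz('top',(237.8,276.1),.0775))
print('tick',atz('side',(228.6,226),.0535),atz('top',(244.2,271.7),.0535))
print('notch',atz('side',(191.7,223.7),.038),atz('top',(244.8,227.8),.038))
print('edge',atz('side',(212.3,280.2),.0885),atz('top',(202.8,282.7),.0885))
print('rack',atz('side',(322.3,326.9),0),atz('top',(198.7,354),0))
# smaller clips
print(atz('side',(383.5,358.7),.01),atz('side',(367,279),.01))
E
```

```text
clip [ 0.5825 -0.2868  0.0844] grip [ 0.5935 -0.2868  0.1169]
top at z [ 0.5979 -0.2875  0.119 ] side [ 0.5878 -0.2878  0.119 ]
knob [ 0.4602 -0.0221  0.0803] [ 0.4639 -0.0192  0.0775] [ 0.4572 -0.0219  0.0775]
tick [ 0.4291 -0.0244  0.0535] [ 0.4395 -0.0082  0.0535]
notch [0.4454 0.1227 0.038 ] [0.4413 0.1286 0.038 ]
edge [ 0.5532 -0.0382  0.0885] [ 0.5626 -0.0442  0.0885]
rack [ 0.5866 -0.2793  0.    ] [ 0.5846 -0.2785  0.    ]
[ 0.5968 -0.4108  0.01  ] [ 0.4695 -0.3464  0.01  ]
```

View pics/c0.png

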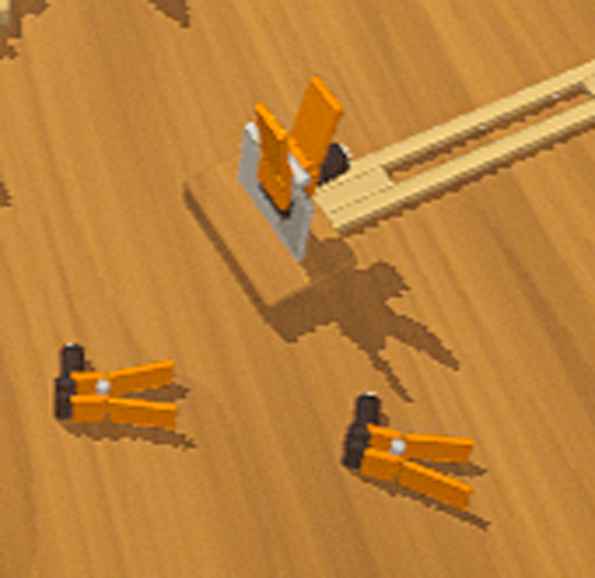

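The crop confirms it. The clip at crop (290,140) sits on the rack's steel plate, is larger than the two on the bench, and has its lamp toward +x. I'll move above it, and work out the rack plate's yaw at the same time.

```bash
python3 -m inch '0.044 -0.016 0 0 0.09;0.088 -0.032 0 0 0.09;0.132 -0.049 0 0 0.09;0.176 -0.065 0 0 0.09;0.22 -0.082 0 0 0.09' 20; python3 -m inch '0.044 -0.016 0 0 0.09;0.088 -0.032 0 0 0.09;0.132 -0.049 0 0 0.09;0.176 -0.065 0 0 0.09;0.22 -0.08 0 0 0.09'
python3 - <<'E'
from h import *
f=lambda x,y:atz('side',(255+y/3.5,250+x/3.5),.075)
a,b=f(246,127),f(307,255);print(a,b,np.degrees(np.arctan2(*(a-b)[[1,0]])),np.linalg.norm(a-b))
E
```

```text
clock: 1.4
position: [0.3695, -0.4545, 0.4049]
ee_rot: [3.107, 0.461, 0.0]
force: [0.3, -1.4, -0.5]
width: 0.979
gripper_force: 0.0
clock: 1.9
position: [0.5569, -0.3138, 0.4049]
ee_rot: [3.107, 0.461, 0.0]
force: [1.2, -1.3, 0.5]
width: 0.98
gripper_force: 0.0
[ 0.57504123 -0.25368745  0.075     ] [ 0.57948367 -0.33401811  0.075     ] 93.16534684913589 0.08045340747219755
```

```bash
python3 - <<'E'
from h import *
np.set_printoptions(precision=4,suppress=True)
print(arm.observe()['position'],arm.get_calibration('wrist')['pose'])
im=save('wrist','w1')
for q in('clip','clip_grip','clip_mouth','rack'):
    print(q,[(np.round(d['point'],1),round(d['conf'],2)) for d in arm.place_of('wrist',q)[:3]])
E
```

```text
[ 0.5569 -0.3138  0.4049] [[ 0.2907  0.9106  0.2937  0.6371]
 [-0.9568  0.2764  0.0902 -0.29  ]
 [ 0.0009 -0.3072  0.9516  0.3849]
 [ 0.      0.      0.      1.    ]]
clip [(array([158.2, 259. ]), 0.77), (array([251.9, 290.3]), 0.59)]
clip_grip [(array([162.1, 260.9]), 0.86), (array([151. , 393.1]), 0.82), (array([236.4, 300.4]), 0.79)]
clip_mouth [(array([176.5, 362.3]), 0.93), (array([153. , 258.5]), 0.84), (array([263.7, 277.1]), 0.74)]
rack [(array([144.7, 257.3]), 0.92)]
```

View pics/w1.png

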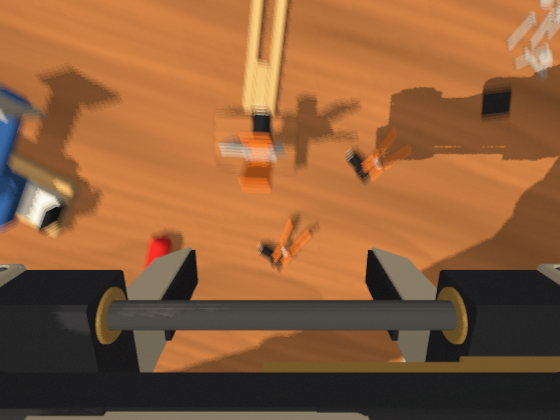

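The wrist view shows the clip at (158,260) on the rack plate, which runs from (148,220) to (155,282), with the lamp at (123,261) next to the slat.

```bash
python3 - <<'E'
from h import *
np.set_printoptions(precision=4,suppress=True)
f=lambda p,z:atz('wrist',p,z)
a,b=f((148.5,220),.075),f((156,282),.075)
print('plate',a,b,(a+b)/2,np.degrees(np.arctan2(*(a-b)[[1,0]])),np.linalg.norm(a-b))
h1,h2=f((139,257),.139),f((183,257),.139);print('handles',h1,h2,(h1+h2)/2,h1-h2)
print('grip nn',f((162.1,260.9),.119),'clip nn',f((158.2,259),.087),'lamp',f((123,261),.066))
E
```

```text
plate [ 0.5781 -0.2501  0.075 ] [ 0.5882 -0.3071  0.075 ] [ 0.5832 -0.2786  0.075 ] 100.00495033858303 0.057947786483730744
handles [ 0.6046 -0.2829  0.139 ] [ 0.5728 -0.2917  0.139 ] [ 0.5887 -0.2873  0.139 ] [0.0317 0.0089 0.    ]
grip nn [ 0.5853 -0.2901  0.119 ] clip nn [ 0.5821 -0.2873  0.087 ] lamp [ 0.6106 -0.2799  0.066 ]
```

```bash
python3 -m inch '0.007 -0.003 0 -0.147 0.09;0.014 -0.006 0 -0.294 0.09;0.021 -0.01 0 -0.441 0.09;0.028 -0.013 0 -0.588 0.09;0.035 -0.017 0 -0.735 0.09'; python3 -m inch '0 0 0 -0.147 0.09;0 0 0.02 -0.294 0.09;0 0 0.04 -0.441 0.09;0 0 0.06 -0.588 0.09;0 0 0.06 -0.73 0.09';  python3 -m inch '0 0 0 0 0.09;0 0 0 0 0.09'
python3 - <<'E'
from h import *
np.set_printoptions(precision=4,suppress=True)
s=arm.observe();M=R.from_rotvec(s['ee_rot']).as_matrix();print(s['joints'],np.degrees(np.arctan2(M[1,1],M[0,1])))
im=save('wrist','w2')
for q in('clip','clip_grip','clip_mouth','rack'):
    for d in arm.place_of('wrist',q)[:3]:
        z=dict(clip=.087,clip_grip=.119,clip_mouth=.061,rack=0)[q]
        print(q,np.round(d['point'],1),round(d['conf'],2),atz('wrist',d['point'],z))
E
```

```text
clock: 2.65
position: [0.5829, -0.2907, 0.4049]
ee_rot: [2.732, 1.55, -0.002]
force: [0.2, 0.4, -0.5]
width: 0.982
gripper_force: 0.0
clock: 3.15
position: [0.5817, -0.2907, 0.3418]
ee_rot: [-1.996, -2.421, 0.004]
force: [-0.0, 0.3, -0.4]
width: 0.978
gripper_force: 0.0
clock: 3.35
position: [0.5834, -0.2902, 0.3451]
ee_rot: [2.009, 2.414, -0.001]
force: [0.2, -0.2, -0.5]
width: 0.982
gripper_force: 0.0
[ 0.6567  0.5684 -0.4298  1.5473  0.2575  1.0818  0.3476] 10.457425816741473
clip [221.6 160.5] 0.9 [ 0.4943 -0.3121  0.087 ]
clip [212.  282.9] 0.89 [ 0.5851 -0.2872  0.087 ]
clip [300.9 279.7] 0.57 [ 0.5969 -0.3645  0.087 ]
clip_grip [310.6 292.7] 0.94 [ 0.6041 -0.3494  0.119 ]
clip_grip [226.2 284.1] 0.71 [ 0.5856 -0.286   0.119 ]
clip_grip [228.  184.3] 0.56 [ 0.5204 -0.2995  0.119 ]
clip_mouth [215.1 140.4] 0.66 [ 0.4693 -0.3204  0.061 ]
clip_mouth [290.9 260.6] 0.61 [ 0.5813 -0.3738  0.061 ]
clip_mouth [201.4 282.2] 0.59 [ 0.5847 -0.2863  0.061 ]
rack [176.2 279.6] 0.66 [ 0.5809 -0.2789  0.    ]
```

View pics/w2.png

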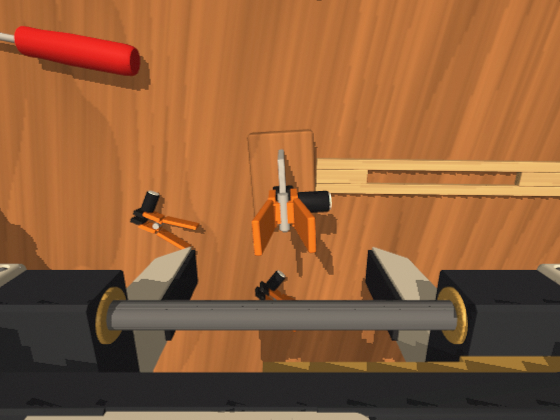

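The clip is at (212,283), with its plate in line with the tool's x axis. I'll descend and squeeze.

```bash
python3 -m inch '0.0035 0.0025 0 0 0.09;0.0035 0.0025 0.02 0 0.09;0.0035 0.0025 0.04 0 0.09;0.0035 0.0025 0.056 0 0.09;0.0035 0.0025 0.067 0 0.09' 20;python3 -m inch '0 0 0 0 0.05;0 0 0 0 0.04;0 0 0 0 0.03;0 0 0 0 0.02;0 0 0 0 0.015';python3 -m inch '0 0 0 0 0.015;0 0 0 0 0.015;0 0 0 0 0.015'
```

```text
clock: 4.1
position: [0.5857, -0.2846, 0.2764]
ee_rot: [-2.001, -2.42, 0.001]
force: [-0.8, -0.1, 0.2]
width: 0.976
gripper_force: 0.0
clock: 4.6
position: [0.5861, -0.285, 0.2784]
ee_rot: [2.002, 2.42, 0.0]
force: [0.5, 0.3, -0.1]
width: 0.595
gripper_force: 0.0
clock: 4.9
position: [0.5858, -0.285, 0.2777]
ee_rot: [-2.002, -2.421, 0.0]
force: [0.1, -0.3, -2.0]
width: 0.337
gripper_force: 5.4
```

```bash
python3 -m inch '0 0 0 0 0.015;0 0 0 0 0.015;0 0 0 0 0.015;0 0 0 0 0.015;0 0 0 0 0.015'
```

```text
clock: 5.4
position: [0.5859, -0.2849, 0.2777]
ee_rot: [-2.002, -2.421, 0.0]
force: [-0.2, 0.1, -0.1]
width: 0.24
gripper_force: 20.0
```

```bash
python3 -m inch '0 0 -0.02 0 0.015;0 0 -0.04 0 0.015;0 0 -0.06 0 0.015;0 0 -0.08 0 0.015;0.03 0 -0.09 0.1 0.015';python3 -m inch '0.04 0 0 0.1 0.015;0.08 0 0 0.2 0.015;0.12 0 0 0.3 0.015;0.14 0 0 0.3 0.015;0.145 0 0 0.3 0.015';python3 -m inch '0 0 0 0 0.015;0 0 0 0 0.015;0 0 0 0 0.015'
python3 - <<'E'
from h import *
np.set_printoptions(precision=4,suppress=True)
s=arm.observe();M=R.from_rotvec(s['ee_rot']).as_matrix();print(s['position'],np.degrees(np.arctan2(M[1,1],M[0,1])))
im=save('wrist','w3')
Z=dict(knob_grip=.0775,plate_edge=.0885,tick=.0535,notch=.038,clip_mouth=.149,clip=.175)
for q in Z:
    for d in arm.place_of('wrist',q)[:3]:
        print(q,np.round(d['point'],1),round(d['conf'],2),atz('wrist',d['point'],Z[q]))
E
```

```text
clock: 5.9
position: [0.5802, -0.2596, 0.3692]
ee_rot: [2.126, 2.308, -0.001]
force: [1.3, -0.6, -0.5]
width: 0.24
gripper_force: 20.0
clock: 6.4
position: [0.5673, -0.1075, 0.3682]
ee_rot: [-2.438, -1.981, -0.002]
force: [-0.4, 0.2, -0.5]
width: 0.234
gripper_force: 20.0
clock: 6.7
position: [0.5674, -0.1128, 0.3675]
ee_rot: [2.445, 1.972, -0.001]
force: [0.1, 0.1, -1.5]
width: 0.24
gripper_force: 20.0
[ 0.5674 -0.1128  0.3675] -12.229742021448473
knob_grip [113.9 115.1] 0.89 [ 0.4557 -0.0137  0.0775]
plate_edge [115.5 247.2] 0.62 [ 0.5579 -0.0363  0.0885]
tick [113.6  94.8] 0.69 [ 0.4272 -0.0078  0.0535]
clip_mouth [237.3 286.7] 0.81 [ 0.5709 -0.1137  0.149 ]
clip [254.  278.5] 0.57 [ 0.5661 -0.1118  0.175 ]
```

View pics/w3.png

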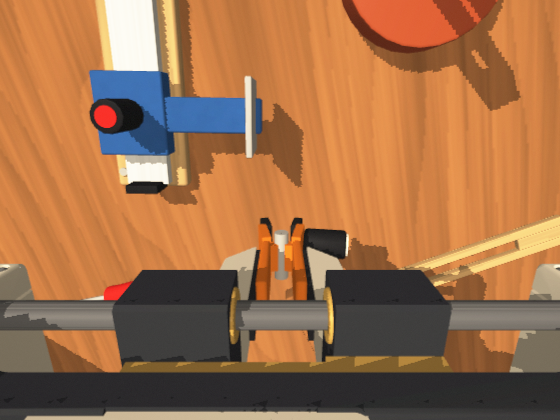

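The clip is held with its jaws open around (235,281). The plate edge shows from (77,248) to (157,248), and the knob at (115,105).

```bash
python3 - <<'E'
from h import *
np.set_printoptions(precision=4,suppress=True)
im=cv2.imread('pics/w3.png');print(im[[85,100,140,152],240:260].mean(2).astype(int))
for c in(247.5,249):
    a,b=[atz('wrist',(r,c),.0885) for r in(77,157)];print(a,b,(a+b)/2,np.linalg.norm(a-b),np.degrees(np.arctan2(*(a-b)[[1,0]])))
# clip: jaw tips centre assumed 34mm below pivot
s=arm.observe();p=s['position'];print(p,p[2]-.159-.032)
print('tool axis proj at plate height',atz('wrist',(237,282),p[2]-.159-.06),proj('wrist',[p[0],p[1],p[2]-.159-.06]))
E
```

```text
[[129 130 129 126 156 209 230 230 229 227 210 137  90  91  91  94 110 126
  128 127]
 [121 120 120 121 133 188 228 229 229 227 214 148  87  92  89  85  78  77
   78  77]
 [ 83  84  83  84  84 135 206 226 226 224 218 181 102  92  90  91  87  83
   81  80]
 [ 86  87  89  96  91 120 191 226 225 223 217 190 113  91  91  83  83  82
   81  81]]
[ 0.5645 -0.0092  0.0885] [ 0.5505 -0.0659  0.0885] [ 0.5575 -0.0375  0.0885] 0.058457065475935335 76.10936262395126
[ 0.5656 -0.0094  0.0885] [ 0.5517 -0.0662  0.0885] [ 0.5586 -0.0378  0.0885] 0.05845453007619263 76.18909804841905
[ 0.5674 -0.1113  0.3677] 0.17666526131427046
tool axis proj at plate height [ 0.568  -0.1129  0.1487] (np.float64(235.0036237258031), np.float64(280.61875061615086))
```

```bash
python3 -m inch '0.02 -0.007 0 0.01 0.015;0.045 -0.016 0 0.02 0.015;0.065 -0.023 0 0.02 0.015;0.071 -0.025 0 0.02 0.015;0.071 -0.025 0 0.02 0.015'
python3 -m inch '0 0 0 0 0.015;0 0 0.02 0 0.015;0 0 0.025 0 0.015;0 0 0.025 0 0.015'
python3 - <<'E'
from h import *
np.set_printoptions(precision=4,suppress=True)
s=arm.observe();M=R.from_rotvec(s['ee_rot']).as_matrix();print(s['position'],np.degrees(np.arctan2(M[1,1],M[0,1])))
im=save('wrist','w4');p=s['position']
print(proj('wrist',[*p[:2],.0885]),proj('wrist',[*p[:2],p[2]-.217]))
for q,z in(('plate_edge',.0885),('clip_mouth',p[2]-.217)):
    for d in arm.place_of('wrist',q)[:3]:
        print(q,np.round(d['point'],1),round(d['conf'],2),atz('wrist',d['point'],z))
E
```

```text
clock: 7.55
position: [0.5578, -0.0356, 0.3678]
ee_rot: [2.461, 1.953, 0.0]
force: [-0.1, -0.6, -0.6]
width: 0.234
gripper_force: 20.0
clock: 7.95
position: [0.5576, -0.0375, 0.3418]
ee_rot: [-2.463, -1.948, 0.003]
force: [0.4, -0.2, -1.2]
width: 0.237
gripper_force: 20.0
[ 0.5576 -0.0375  0.3418] -13.325090150261609
(np.float64(217.17454032046243), np.float64(280.65985279148975)) (np.float64(236.12658085783633), np.float64(280.5257112548592))
plate_edge [219.8 282.3] 0.82 [ 0.5587 -0.0397  0.0885]
plate_edge [278.7 270.5] 0.27 [ 0.538  -0.0863  0.0885]
clip_mouth [236.7 285.3] 0.67 [ 0.561  -0.0384  0.1248]
clip_mouth [327.2 479.6] 0.51 [ 0.6801 -0.1382  0.1248]
```

View pics/w4.png

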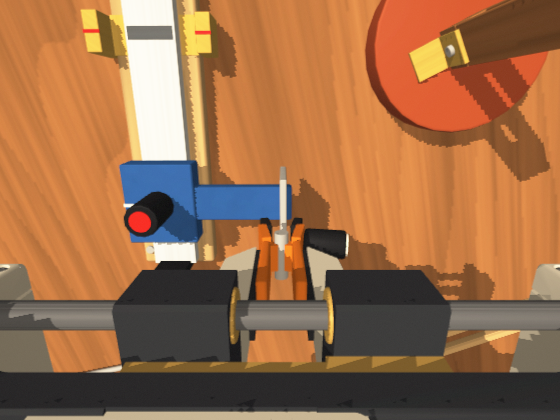

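The plate edge (col 283) runs between the open jaws (cols 262–300, middle about 281), so the clip is centred. I'll descend and watch the force.

```bash
python3 -m inch '0 0.001 0.01 0 0.015;0 0.001 0.02 0 0.015;0 0.001 0.03 0 0.015;0 0.001 0.04 0 0.015;0 0.001 0.046 0 0.015';python3 -m inch '0 0 0.005 0 0.015;0 0 0.005 0 0.015'
```

```text
clock: 8.6
position: [0.5584, -0.0366, 0.2953]
ee_rot: [-2.462, -1.95, 0.002]
force: [0.2, -0.5, -1.0]
width: 0.24
gripper_force: 20.0
clock: 8.8
position: [0.5586, -0.0366, 0.2909]
ee_rot: [-2.462, -1.95, 0.001]
force: [0.7, -0.4, -0.3]
width: 0.235
gripper_force: 20.0
```

No contact. Releasing.

```bash
python3 -m inch '0 0 0 0 0.03;0 0 0 0 0.04;0 0 0 0 0.05;0 0 0 0 0.06;0 0 0 0 0.07';python3 -m inch '0 0 0 0 0.075;0 0 0 0 0.075;0 0 0 0 0.075;0 0 0 0 0.075'
python3 - <<'E'
from h import *
save('wrist','w5');save('side','s5')
a=cv2.imread('pics/w5.png')[130:330,180:400];b=cv2.imread('pics/s5.png')[130:290,180:356]
cv2.imwrite('pics/m5.png',np.hstack([cv2.resize(a,(400,364)),cv2.resize(b,(400,364))]))
print(arm.observe()['width'])
E
```

```text
clock: 9.3
position: [0.5589, -0.0366, 0.292]
ee_rot: [2.462, 1.95, 0.001]
force: [-0.6, -0.0, 0.6]
width: 0.622
gripper_force: 0.0
clock: 9.7
position: [0.5588, -0.0365, 0.2917]
ee_rot: [2.463, 1.951, -0.0]
force: [-0.1, 0.3, 0.3]
width: 0.818
gripper_force: 0.0
0.8165431810651866
```

View pics/m5.png

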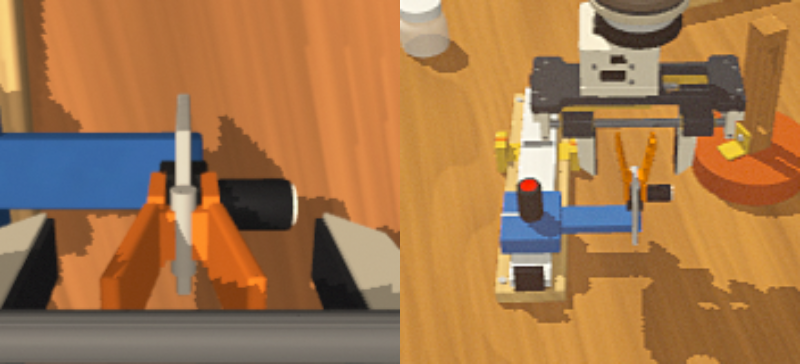

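The clip is clamped on the plate, let go, and upright. I'll lift, move over the knob and turn the tool 90° so the gripper body stays clear of the clip.

```bash
python3 -m inch '0 0 -0.02 0 0.075;0 0 -0.05 0 0.075;0 0 -0.08 0 0.075;0 0 -0.1 0 0.075;0 -0.02 -0.1 -0.14 0.075';python3 -m inch '-0.003 -0.019 0 -0.14 0.09;-0.009 -0.037 0 -0.28 0.09;-0.018 -0.053 0 -0.42 0.09;-0.028 -0.066 0 -0.56 0.09;-0.037 -0.077 0 -0.7 0.09'
python3 - <<'E'
from h import *
s=arm.observe();M=R.from_rotvec(s['ee_rot']).as_matrix();d=np.array([.4558,-.0133])-s['position'][:2]
ang=np.degrees(np.arctan2(M[1,0],M[0,0]));print(s['position'],'x yaw',ang,'shift',d@M[:2,0],d@M[:2,1],'roll',np.radians(ang-166.3),s['joints'])
E
```

```text
clock: 10.3
position: [0.5414, -0.0322, 0.3948]
ee_rot: [2.317, 2.115, 0.008]
force: [0.5, 0.5, -0.9]
width: 0.816
gripper_force: 0.0
clock: 10.8
position: [0.4584, -0.0621, 0.3918]
ee_rot: [1.445, 2.789, -0.001]
force: [-0.0, -0.5, 0.8]
width: 0.979
gripper_force: 0.0
[ 0.45842897 -0.0621066   0.3917508 ] x yaw 125.22271659247255 shift 0.04138717573168191 0.02600186043611506 roll -0.7169338432361899 [ 0.52646509  0.2451458  -0.60356475  1.93203138  0.16362272  1.01263132
  0.46451928]
```

```bash
python3 -m inch '0.01 0.006 0 -0.145 0.09;0.02 0.012 0 -0.29 0.09;0.03 0.018 0 -0.435 0.09;0.041 0.026 0 -0.58 0.09;0.041 0.026 0.02 -0.717 0.09';python3 -m inch '0 0 0 0 0.09;0 0 0 0 0.09'
python3 - <<'E'
from h import *
np.set_printoptions(precision=4,suppress=True)
s=arm.observe();M=R.from_rotvec(s['ee_rot']).as_matrix();print(s['position'],M[:2,:2],s['joints'])
save('wrist','w6')
Z=dict(knob_grip=.0775,plate_edge=.0885,tick=.0535,notch=.038)
for c in('wrist','top','side'):
  if c!='wrist': arm.get_image(c)
  for q in Z:
    for d in arm.place_of(c,q)[:2]:
        X=atz(c,d['point'],Z[q]);print(c,q,np.round(d['point'],1),round(d['conf'],2),X,'along',X[:2]@[.235,.972])
E
```

```text
clock: 11.3
position: [0.4579, -0.0113, 0.3736]
ee_rot: [0.371, 3.115, 0.001]
force: [-0.9, 1.1, 0.4]
width: 0.981
gripper_force: 0.0
clock: 11.5
position: [0.457, -0.0136, 0.3717]
ee_rot: [-0.39, -3.116, -0.0]
force: [0.5, -0.1, 0.2]
width: 0.979
gripper_force: 0.0
[ 0.457  -0.0136  0.3717] [[-0.9691  0.2465]
 [ 0.2465  0.9691]] [ 0.5353  0.29   -0.753   1.9627  0.2375  0.9787  0.9909]
wrist knob_grip [201.7 280.4] 0.84 [ 0.4575 -0.0149  0.0775] along 0.09307022024887925
wrist tick [161.3 280.7] 0.79 [ 0.4276 -0.007   0.0535] along 0.09365813808926757
wrist notch [144.7 427.8] 0.79 [0.4487 0.13   0.038 ] along 0.2317982785213442
top notch [244.1 226.5] 0.68 [0.4435 0.1326 0.038 ] along 0.23311284820641803
side knob_grip [215.  240.9] 0.49 [ 0.467  -0.0136  0.0775] along 0.09654373773263061
side plate_edge [214.7 283. ] 0.57 [ 0.5573 -0.0473  0.0885] along 0.08502646173086711
side tick [227.6 224.4] 0.71 [ 0.426  -0.0204  0.0535] along 0.08030063917616648
side notch [189.4 223.6] 0.66 [0.4465 0.1319 0.038 ] along 0.23312330005467988
side notch [208.2 283.3] 0.65 [0.5785 0.0246 0.038 ] along 0.15986001616431672
```

View pics/w6.png

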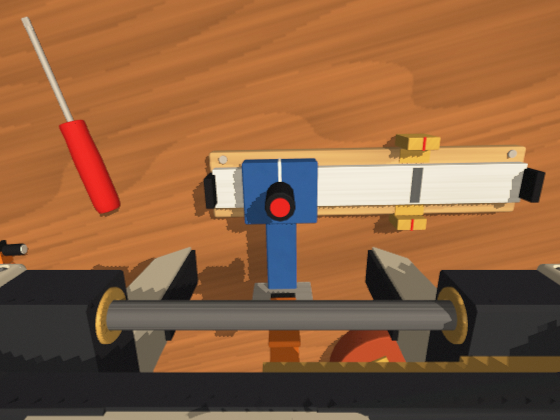

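The knob's (206,280) centred between the fingers, the tick is at (165,280), and the notch's red line at (143,425). I'll descend and grip, and work out the rail direction and the travel.

```bash
python3 - <<'E'
from h import *
np.set_printoptions(precision=4,suppress=True)
for (p,q,z) in(((154,212),(147,525),.018),((216,215),(208,513),.018)):
    a,b=atz('wrist',p,z),atz('wrist',q,z);print(a,b,np.linalg.norm(b-a),np.degrees(np.arctan2(*(b-a)[[1,0]])))
n=atz('wrist',(142.5,425),.038);n2=atz('wrist',(224,412),.030);t=atz('wrist',(170,280),.0535);print(n,n2,t)
for a in(75.5,76,76.5):
    u=np.array([np.cos(np.radians(a)),np.sin(np.radians(a))]);print(a,(n-t)[:2]@u,(n2-t)[:2]@u)
E
python3 -m inch '0 0 0.03 0 0.09;0 0 0.06 0 0.09;0 0 0.09 0 0.09;0 0 0.12 0 0.09;0 0 0.135 0 0.09';python3 -m inch '0 0 0 0 0.06;0 0 0 0 0.04;0 0 0 0 0.03;0 0 0 0 0.015;0 0 0 0 0.015' 20;python3 -m inch '0 0 0 0 0.015;0 0 0 0 0.015;0 0 0 0 0.015;0 0 0 0 0.015;0 0 0 0 0.015'
```

```text
[ 0.4091 -0.0737  0.018 ] [0.4782 0.2317 0.018 ] 0.31314065809487795 77.26565767542765
[ 0.473  -0.0907  0.018 ] [0.5407 0.2179 0.018 ] 0.31598417982028776 77.62394134704145
[0.4451 0.1277 0.038 ] [0.5273 0.1082 0.03  ] [ 0.4346 -0.0094  0.0535]
75.5 0.13535369052684354 0.13713144075091793
76 0.13555879506426696 0.13659984530756297
76.5 0.13575357627460904 0.13605784725712003
clock: 12.75
position: [0.4564, -0.0135, 0.2346]
ee_rot: [-0.383, -3.115, 0.0]
force: [-0.1, 0.3, -0.1]
width: 0.978
gripper_force: 0.0
clock: 13.25
position: [0.4574, -0.0134, 0.2375]
ee_rot: [0.384, 3.117, -0.0]
force: [-0.0, 0.1, -0.2]
width: 0.592
gripper_force: 0.0
clock: 13.75
position: [0.4571, -0.0135, 0.2367]
ee_rot: [-0.384, -3.118, 0.001]
force: [-1.3, -2.0, 2.8]
width: 0.277
gripper_force: 20.0
```

Knob gripped. Sliding most of the way (estimated travel 0.136).

```bash
python3 -m inch '0 0.015 0 0 0.015;0 0.035 0 0 0.015;0.001 0.055 0 0 0.015;0.001 0.072 0 0 0.015;0.001 0.08 0 0 0.015';python3 -m inch '0 0.015 0 0 0.015;0 0.03 0 0 0.015;0 0.04 0 0 0.015;0 0.043 0 0 0.015;0 0.043 0 0 0.015'
python3 - <<'E'
from h import *
np.set_printoptions(precision=4,suppress=True)
s=arm.observe();print(s['position'],s['force'],s['gripper_force'])
u=np.array([.228,.974])
print('moved',(s['position'][:2]-[.4571,-.0135])@u)
save('wrist','w7')
r={}
for q,z in(('tick',.0535),('notch',.038),('plate_edge',.0885),('clip_mouth',.0745)):
    for d in arm.place_of('wrist',q)[:2]:
        X=atz('wrist',d['point'],z);print(q,np.round(d['point'],1),round(d['conf'],2),X,X[:2]@u)
E
```

```text
clock: 14.25
position: [0.4756, 0.0655, 0.2367]
ee_rot: [-0.382, -3.118, 0.0]
force: [-2.9, -3.3, 7.0]
width: 0.276
gripper_force: 20.0
clock: 14.75
position: [0.4855, 0.1071, 0.2367]
ee_rot: [-0.382, -3.117, -0.001]
force: [-4.7, 2.4, 5.0]
width: 0.278
gripper_force: 20.0
[0.4855 0.1071 0.2367] [-4.692   2.4482  4.954 ] 20.001264981692657
moved 0.12397709877925195
tick [211.8 279.7] 0.96 [0.4577 0.1127 0.0535] 0.21410473840345226
notch [178.9 300.4] 0.85 [0.4469 0.127  0.038 ] 0.22561373758588127
```

View pics/w7.png

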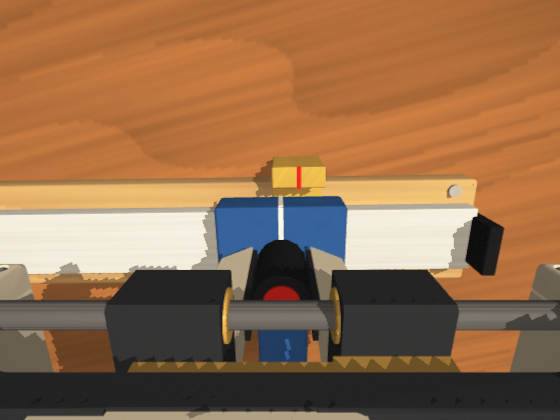

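The tick at (205,281) is still about 11.5 mm short of the notch's red line at (177,299). I'll creep and watch the force.

```bash
python3 -m inch '0 0.002 0 0 0.015;0.001 0.004 0 0 0.015;0.001 0.005 0 0 0.015;0.001 0.006 0 0 0.015;0.001 0.006 0 0 0.015'; for i in 1 2 3; do python3 -m inch '0 0.001 0 0 0.015;0 0.001 0 0 0.015;0 0.001 0 0 0.015' | grep -E 'pos|force'; done
```

```text
clock: 15.5
position: [0.4865, 0.1123, 0.2368]
ee_rot: [0.384, 3.118, 0.001]
force: [-2.3, 0.6, 2.5]
width: 0.275
gripper_force: 20.0
position: [0.4867, 0.1135, 0.2368]
force: [-2.2, 2.1, 3.6]
gripper_force: 20.0
position: [0.487, 0.1146, 0.2368]
force: [-2.1, 3.7, 3.4]
gripper_force: 20.0
position: [0.4872, 0.1156, 0.2368]
force: [-1.9, 4.8, 1.9]
gripper_force: 20.0
```

```bash
for i in 1 2; do python3 -m inch '0 0.001 0 0 0.015;0 0.001 0 0 0.015;0 0.001 0 0 0.015' | grep -E 'pos|force'; done
python3 - <<'E'
from h import *
u=np.array([.228,.974]);k=[]
for i in range(4):
    im=arm.get_image('wrist')
    for q,z in(('tick',.0535),('notch',.038)):
        d=arm.place_of('wrist',q)[0];k.append(atz('wrist',d['point'],z)[:2]@u)
print(np.array(k[::2])-np.array(k[1::2]))
cv2.imwrite('pics/w8.png',cv2.resize(im[140:260,200:360,::-1],None,fx=4,fy=4,interpolation=2))
s=arm.observe();print(s['clock'],s['position'],s['force'])
E
```

```text
position: [0.4875, 0.1165, 0.2367]
force: [-1.6, 5.3, 3.2]
gripper_force: 20.0
position: [0.4876, 0.117, 0.2367]
force: [-3.5, 2.6, 5.8]
gripper_force: 20.0
[-0.00135472 -0.00189717 -0.00215108 -0.00171771]
17.6 [0.48760139 0.11704221 0.2367337 ] [-3.01636349  2.9760155   5.21396676]
```

View pics/w8.png

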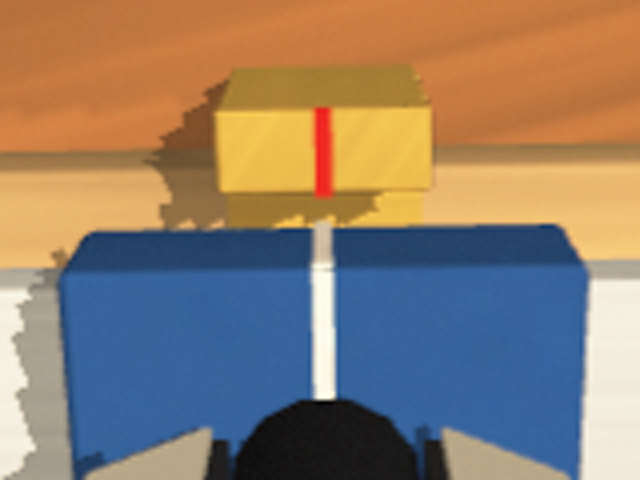

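The tick (322) and the red line (323) are almost in line in the crop. The residual force still pulls gently toward +y, so I'll compute the offset from the pixels.

```bash
python3 - <<'E'
from h import *
g=lambda x,y,z:atz('wrist',(140+(y+.5)/4-.5,200+(x+.5)/4-.5),z)
t=[g(322.5,270,.0535),g(323.5,395,.0535)];n=[g(322,110,.038),g(324.5,192,.038)]
for a in(76,76.7,77.3):
    u=np.array([np.cos(np.radians(a)),np.sin(np.radians(a))]);print(a,[(p[:2]@u).round(4) for p in t+n])
for p in(t,n): print(np.degrees(np.arctan2(*(p[1]-p[0])[[1,0]])))
E
python3 -m inch '0 0.0005 0 0 0.015;0 0.0005 0 0 0.015;0 0.0005 0 0 0.015' | grep -E 'pos|force'
```

```text
76 [np.float64(0.2305), np.float64(0.2306), np.float64(0.2304), np.float64(0.2307)]
76.7 [np.float64(0.2254), np.float64(0.2253), np.float64(0.2255), np.float64(0.2257)]
77.3 [np.float64(0.221), np.float64(0.2208), np.float64(0.2213), np.float64(0.2214)]
-13.631853559540525
-12.34768609023453
position: [0.4877, 0.1172, 0.2367]
force: [-3.5, 0.6, 6.6]
gripper_force: 20.0
```

The tick is within about 0.3 mm of the notch and the force along the rail is near zero, so the ball is home. One last check of the clip before handing in.

```bash
python3 -m inch '0 0 0 0 0.015;0 0 0 0 0.015;0 0 0 0 0.015;0 0 0 0 0.015;0 0 0 0 0.015'
python3 - <<'E'
from h import *
a=save('side','s9')[:,:,::-1][110:290,160:360];cv2.imwrite('pics/s9c.png',cv2.resize(a,None,fx=3,fy=3,interpolation=2))
E
```

```text
clock: 18.4
position: [0.4877, 0.1173, 0.2367]
ee_rot: [-0.384, -3.118, 0.002]
force: [-3.7, 1.9, 6.6]
width: 0.277
gripper_force: 20.0
```

View pics/s9c.png

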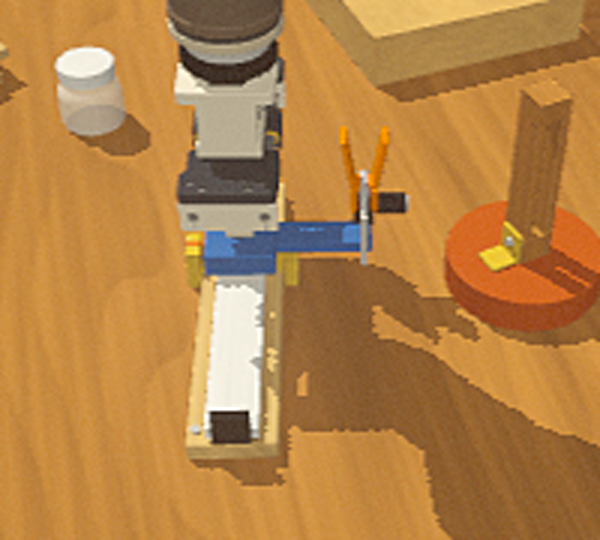

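The clip (365,180 in the crop) is upright on the plate and clear of the gripper, the carriage is at the collar, and the stand and jar are where they were.

```bash
python3 -c "
from cell import arm
print(arm.sign_off())"
```

```text
the job is handed in; nothing more can be done
None
```

The job is handed in at about 18 s on the robot's clock: the clip lamp is clamped on the carriage's plate, and the carriage is held by its knob in the notch, with the ticks within about 0.5 mm by camera; no verdict came back.

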